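# Index the stone-mount carousel to the third click and hold it

### The arm

A 6-joint arm with a two-finger parallel gripper is mounted at the origin on the work surface. World frame = base frame: x ahead of the robot, y to its left, z up, the work surface at z = 0. Lengths are in m, angles in rad, forces in N, time in s.
With the tool pointing down it reaches from about 0.25 to 0.775 m from the base axis. Payload 4 kg.
Tool frame: the origin (TCP) lies at the very end of the fingers, on their centre line; the grasp point (between the pads) lies 19 mm behind it; z points along the fingers, y is the line along which they close (so a half turn about z gives the same grasp; the last joint's range is limited). The gripper opens to 94 mm and grips with 3 to 60 N. Pads are 16 mm wide; open, the fingers measure 119 mm over their backs; the gripper's body (75 mm by 177 mm) begins 78 mm behind the grasp point.
Start: joints at [1.152, 0.087, 1.371, -0, 1.684, -0.103], TCP at [0.171, 0.523, 0.206] pointing down, gripper open.
Joint ranges: [-3.1, 3.1], [-0.76, 2.03], [0.27, 2.55], [-1.08, 4.22], [0.17, 2.65], [-2.57, 2.57]. Speed limits (rad/s): [2.79, 2.79, 3.14, 3.14, 3.14, 3.14].

### API

Orientations are given as [roll, pitch, yaw] about the fixed x, y, z axes, in that order (R = Rz(yaw) Ry(pitch) Rx(roll)).
In Python, from bench import robot gives the robot as it stands. The module is installed in compiled form; this text tells all that it offers.
- The arm moves only by the tool move_arm, never from a script. Its argument "deltas" is one flat list of numbers, 7 for each row, row after row: the turn, a rotation vector about the tool's x, y, z in rad, then the shift along the tool's x, y, z in cm, then the closure, from -1 (fully open) to 1 (shut). A call has 1 to 8 rows; each row is the pose to reach, as a shift and turn from the pose commanded when the call began, along the tool's axes at that moment; what a row does not reach only later rows make up. A row lasts 1/10 s, in which the tool goes at most 50 mm and 8.59 degrees, less where a joint would pass 70% of its speed; a pose out of reach is approached as far as the arm can. A call with a gripper value outside its range is refused whole. The fingers move at their own pace and stop on an object; the grip force is fixed at half the most. Time passes only in rows, so rows that repeat a pose let the fingers close. It gives the time, the measured TCP pose, the force, the opening and the grip force at its end, in the units of the state.
- robot.get_obs(): the state, without advancing time (a new reading comes with each control period).
- robot.snapshot(name): name is "scene" or "top" or "wrist"; returns a dict with "image" (480x640x3 uint8, red, green, blue), "depth" (480x640 float32, m along the optical axis (not along the pixel's ray), 0 where there is no reading), "fov_y" (degrees; the focal length in pixels is half the picture's height over the tangent of half this angle, whatever the lens; pixels are square), "cx", "cy" (the principal point, pixels), "origin" and "orientation" of the camera in the world; the wrist camera has in their place "T_tool_cam" (4x4, takes a point from camera to tool coordinates, whose origin is the TCP and whose axes are the flange's). Camera axes: x right, y up, looking along -z (the intrinsics and any distortion apply to the point x, -y, -z); pixel columns grow to the right and rows downward; lengths in m; the calibration is good to about 2 mm. A picture is of the moment at which its call begins: read the wrist's pose just before it.
- robot.close_job(): hands the job in; it is judged then, once.
The state is a dict: "time": time; "joint_positions": joint angles; "qvel": joint speeds; "joint_torque": joint torques, N m; "tool_pos": TCP position; "ee_rot": TCP orientation; "wrist_force": force on the tool from outside, world axes, zero at the start; "wrist_torque": the same for the moment, N m; "width": finger opening in m; "finger_force": force on a finger pad.
Only numpy, scipy, OpenCV 4.12 (cv2) and the standard library are available. Lean on these libraries where they do the work, as an engineer would, in place of code of your own. Each camera call takes 0.05 s, during which the arm holds its last target. There are 200 camera calls.

### The job

Free the sample carousel by throwing its red lever from the locked notch into the middle notch, the one with the green mark, and leave it there. Then grip the black knob and turn it clockwise (seen from above), feeling the clicks, to the third click stop from home and no further; a spring pulls it back when let go, so keep hold of the knob in that stop: the program finishes while still gripping it there. Leave the jar, the mouse and the slide box where they are.

Things in the scene. Friction and masses are not known exactly. Their poses are not given: they have to be found in the camera images.
- indexer: White fixed housing 180 x 360 x 45 mm (x, y, z); origin under its centre on the bench, x away from the robot, turned by up to 0.35 rad. In its frame the carousel axis is at x 0, y -80 mm, the lever pivot at x 0, y +80 mm. A fixed camera stands beyond the carousel (x 72 to 130, y -105 to -55 mm, below z 125 mm).
- knob_axis (a point): Point on the carousel's vertical axis at the middle of the black grip bar, 107 mm above the bench; its x axis turns with the knob and lies along the bar.
- grip_bar: Black grip bar of the knob, 48 mm long (its x), 16 mm thick (its y), 40 mm high, white line on top; origin at its centre on the carousel axis, 107 mm above the bench (bar from 87 to 127 mm). Pinch across the thickness from above. Under it a 26 mm stem on the carousel, a disc of 136 mm with 16 lobes and small stone mounts up to 67 mm above the bench.
- knob (a joint): Knob and carousel angle, rad: 0 = home end stop, grows clockwise seen from above, ends at 1.96. Click stops (brass spring roller between two lobes) every 22.5 degrees: 0.393, 0.785, third 1.178, fourth 1.571. A return spring (0 at home, 0.14 N m at the third stop) overcomes the clicks (about 0.05 N m) there and turns it back when let go. A bolt locks it unless the lever is in its middle notch.
- lever (a joint): Angle of the lever, rad: 0 = locked notch (start, handle on the side away from the carousel), 0.5 = middle notch with the green mark (free), 1.0 = far notch (locked again). It grows counter-clockwise seen from above. A spring roller draws it into the nearest notch from within about 0.2 rad; leaving a notch takes about 2 to 3 N at the handle.
- lever_handle (a point): Near the top of the lever's upright red handle, a cylinder of 18 mm diameter from 61 to 121 mm above the bench; the point lies on its axis at 106 mm, 80 mm from the lever's pivot.
- lever_pivot (a point): Point on the lever's vertical pivot axis, 106 mm above the bench.
- green_notch (a point): Where the point lever_handle lies when the lever is in the middle notch, above the green mark; 106 mm above the bench, 80 mm from the pivot.
- jar: Bystander: loose amber glass jar, 48 mm diameter, 85 mm tall; origin under its centre. Not to be disturbed.
- mouse: Bystander: loose dark computer mouse 100 x 58 x 33 mm; origin under its centre. Not to be disturbed.
- slide_box: Bystander: loose blue slide box with white lid, 87 x 102 x 34 mm; origin under its centre. Not to be disturbed.

How it is judged:
By the outcome, as a careful person would: the job done as asked, in the order asked, and still so for the second after the job is handed in, while the arm keeps its last pose, push and grip.
It also fails if it takes over 51 s, if anything falls off the work surface, if the arm or the gripper's body presses on something with over 40 N, if the wrist force passes 120 N, or if a joint passes its speed limit or range.

## Working session

There is one attempt and no reset: what is moved stays moved. The work goes in short steps, Python scripts to look and compute and a tool call to move; the robot and the scene stay as the last step left them, time stands still between calls to the robot, and variables do not carry over. Pictures are saved under pics/ and viewed, at most 10 in all, crops included, and the job is handed in when it is done.

Besides the shell and the picture viewer there is one more tool, called as name(argument=value, ...) on one line, values as JSON. move_arm: Moves the arm, as the interface text tells. Its arguments: {"type":"object","properties":{"deltas":{"type":"array","items":{"type":"number"}}},"required":["deltas"]}

```bash
mkdir -p pics; cat > h.py <<'E'
import numpy as np, cv2
from scipy.spatial.transform import Rotation as R
from bench import robot
def rot(o):
    o=np.array(o,float)
    return o if o.shape==(3,3) else (R.from_euler('xyz',o).as_matrix() if o.size==3 else None)
def snap(name):
    ob=robot.get_obs(); s=robot.snapshot(name)
    if 'T_tool_cam' in s:
        T=np.eye(4); T[:3,:3]=rot(ob['ee_rot']); T[:3,3]=ob['tool_pos']; T=T@np.array(s['T_tool_cam'])
    else:
        T=np.eye(4); T[:3,:3]=rot(s['orientation']); T[:3,3]=s['origin']
    s['T']=T; return s
def cloud(s):
    d=s['depth'].astype(float); h,w=d.shape; f=h/2/np.tan(np.radians(s['fov_y'])/2)
    u,v=np.meshgrid(np.arange(w),np.arange(h))
    P=np.stack([(u-s['cx'])/f*d,-(v-s['cy'])/f*d,-d],-1)
    return P@s['T'][:3,:3].T+s['T'][:3,3]
def save(s,n): cv2.imwrite('pics/'+n+'.png',s['image'][:,:,::-1])
E
python3 - <<'E'
from h import *
print(robot.get_obs())
for n in ['scene','top']:
    s=snap(n); save(s,n+'0'); np.save(n+'0.npy',cloud(s)); print({k:v for k,v in s.items() if k not in('image','depth')})
E
```

```text
{'time': 0.0, 'joint_positions': array([ 1.15185007e+00,  8.79396659e-02,  1.37221696e+00, -1.18231609e-05,
        1.68357814e+00, -1.03104758e-01]), 'qvel': array([-0.00031723, -0.00059983, -0.00094141, -0.00075349, -0.0018077 ,
       -0.00176056]), 'joint_torque': array([ 9.43650703e-04, -3.40191472e+01, -3.02423179e+01,  7.19784549e-02,
        3.29534907e-02, -1.76598269e-04]), 'tool_pos': array([0.17063237, 0.52230249, 0.20433146]), 'ee_rot': array([-3.13946071e+00, -2.08782233e-04,  2.82574962e+00]), 'wrist_force': array([-0.02645696,  0.22300705, -0.60670831]), 'wrist_torque': array([-0.05228268, -0.00409125, -0.01388358]), 'finger_force': 0.0, 'width': 0.09380779925153339}
{'fov_y': 46.37169896905707, 'cx': 319.96189547488683, 'cy': 246.61388514675966, 'origin': array([ 1.22439085, -0.3496381 ,  0.76760914]), 'orientation': array([ 0.82452743, -0.00130835,  1.05744266]), 'T': array([[ 0.49110097, -0.5918667 ,  0.63915073,  1.22439085],
       [ 0.87110168,  0.3325739 , -0.36135367, -0.3496381 ],
       [ 0.00130835,  0.7342264 ,  0.67890344,  0.76760914],
       [ 0.        ,  0.        ,  0.        ,  1.        ]])}
{'fov_y': 54.77539995599869, 'cx': 328.19275371062076, 'cy': 235.73736928672125, 'origin': array([0.44641729, 0.03031674, 1.11114901]), 'orientation': array([ 0.12394128,  0.01351302, -1.5692426 ]), 'T': array([[ 1.55358310e-03,  9.92330505e-01, -1.23603217e-01,
         4.46417287e-01],
       [-9.99907494e-01, -1.28676467e-04, -1.36010131e-02,
         3.03167368e-02],
       [-1.35126050e-02,  1.23612913e-01,  9.92238508e-01,
         1.11114901e+00],
       [ 0.00000000e+00,  0.00000000e+00,  0.00000000e+00,
         1.00000000e+00]])}
```

View pics/top0.png

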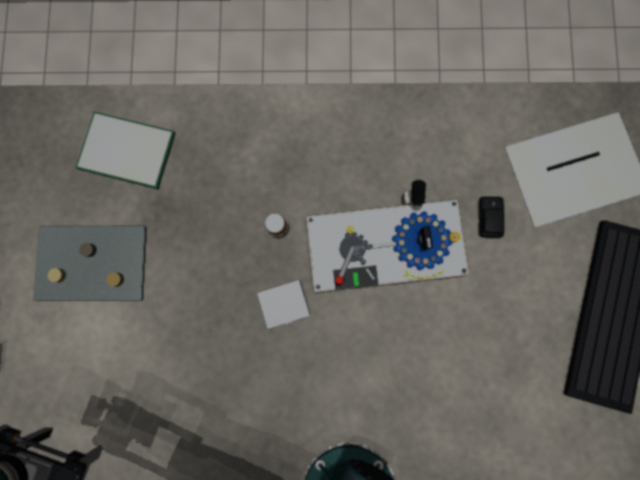

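View pics/scene0.png

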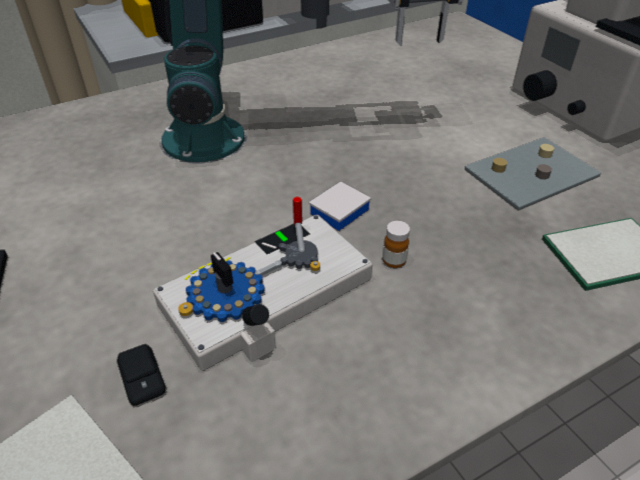

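The top view shows the housing around (388,246), with the red handle at (339,280), the green mark at (356,280) and the grip bar at (426,238). The jar is at (276,225), the slide box at (283,304) and the mouse at (491,217). The camera sits beyond the carousel at (417,192).

```bash
python3 - <<'E'
from h import *
P=np.load('top0.npy'); im=cv2.imread('pics/top0.png').astype(int)
b,g,r=im[...,0],im[...,1],im[...,2]
roi=np.zeros(b.shape,bool); roi[195:300,300:475]=1
m=roi&(abs(P[...,2]-.045)<.008)
q=P[m][:,:2].astype(np.float32)
rc=cv2.minAreaRect((q*1000)); print('rect',rc)
m2=roi&(r>120)&(g<80)&(b<80); print('red',m2.sum(),P[m2].mean(0),P[m2][:,2].max())
m3=roi&(g>140)&(r<100)&(b<110); print('green',m3.sum(),P[m3].mean(0))
m4=roi&(P[...,2]>.115)&(P[...,2]<.14); 
yy,xx=np.nonzero(m4); 
k=m4&(np.arange(640)[None]>405)&(np.arange(480)[:,None]>215); print('bar',k.sum(),P[k].mean(0),cv2.minAreaRect((P[k][:,:2]*1000).astype(np.float32)))
S=np.load('scene0.npy'); im=cv2.imread('pics/scene0.png').astype(int)
b,g,r=im[...,0],im[...,1],im[...,2]
m2=np.zeros(b.shape,bool);m2[180:240,280:320]=1; m2&=(r>120)&(g<70)&(b<70); print('sred',S[m2].mean(0),S[m2].max(0),S[m2].min(0))
m3=np.zeros(b.shape,bool);m3[220:250,260:300]=1; m3&=(g>140)&(r<100); print('sgreen',S[m3].mean(0))
E
```

```text
rect ((567.376708984375, -73.77058410644531), (200.15185546875, 391.19342041015625), 6.448441028594971)
red 35 [0.47648907 0.0215239  0.12032624] 0.1248132745242948
green 28 [ 0.48035643 -0.01739661  0.04658194]
bar 180 [ 0.56691883 -0.1680709   0.12552803] ((567.3648071289062, -169.01779174804688), (46.810665130615234, 16.962154388427734), 5.245858669281006)
sred [0.49860866 0.01213616 0.13661009] [1.22439085 0.02959932 0.76760914] [ 0.47040392 -0.3496381   0.11637352]
sgreen [ 0.48123259 -0.01619989  0.04684764]
```

```bash
cat >> h.py <<'E'
def todelta(pos,yaw,cmd=None):
    "tool-axis shift (cm) and tool-z turn to a tool-down pose, from the measured (or given) pose"
    ob=robot.get_obs(); p,y=(ob['tool_pos'],ob['ee_rot'][2]) if cmd is None else cmd
    M=(R.from_euler('z',y)*R.from_euler('x',np.pi)).as_matrix()
    return np.round(M.T@(np.array(pos)-p)*100,2), round(float(-((yaw-y+np.pi)%(2*np.pi)-np.pi)),3)
E
python3 -c "
from h import *
print(todelta([.48,.0,.24],2.98,(np.array([.171,.523,.206]),2.826)))"
```

```text
(array([-45.61, -40.13,  -3.4 ]), -0.154)
```

move_arm(deltas=[0, 0, -0.08, -11, -10, -2, -1, 0, 0, -0.08, -22, -20, -3, -1, 0, 0, -0.08, -22, -20, -3, -1, 0, 0, -0.08, -22, -20, -3, -1, 0, 0, -0.08, -22, -20, -3, -1, 0, 0, -0.08, -22, -20, -3, -1, 0, 0, -0.08, -22, -20, -3, -1, 0, 0, -0.08, -22, -20, -3, -1])

```text
time: 0.9
tool_pos: [0.3181, 0.2637, 0.2353]
ee_rot: [3.141, -0.001, 2.903]
wrist_force: [0.1, -0.8, -0.2]
width: 0.0941
finger_force: 0.0
```

```bash
python3 -c "
from h import *
print(todelta([.48,.0,.24],2.98))"
```

```text
(array([-21.97, -21.79,  -0.47]), -0.077)
```

move_arm(deltas=[0, 0, -0.077, -22, -22, -0.5, -1, 0, 0, -0.077, -22, -22, -0.5, -1, 0, 0, -0.077, -22, -22, -0.5, -1, 0, 0, -0.077, -22, -22, -0.5, -1, 0, 0, -0.077, -22, -22, -0.5, -1, 0, 0, -0.077, -22, -22, -0.5, -1, 0, 0, -0.077, -22, -22, -0.5, -1, 0, 0, -0.077, -22, -22, -0.5, -1])

```text
time: 1.7
tool_pos: [0.4807, -0.0003, 0.2393]
ee_rot: [3.141, -0.003, 2.983]
wrist_force: [-0.3, 0.4, -0.2]
width: 0.0939
finger_force: 0.0
```

```bash
python3 - <<'E'
from h import *
s=snap('wrist'); save(s,'w1'); np.save('w1.npy',cloud(s)); print(s['T_tool_cam'],s['fov_y'])
E
```

```text
[[-7.99480139e-04  9.72221065e-01  2.34063156e-01  6.79113971e-02]
 [ 9.99999252e-01  5.60606046e-04  1.08708495e-03  1.39949734e-04]
 [ 9.25669666e-04  2.34063850e-01 -9.72220786e-01 -1.80223441e-01]
 [ 0.00000000e+00  0.00000000e+00  0.00000000e+00  1.00000000e+00]] 61.43351841590842
```

View pics/w1.png

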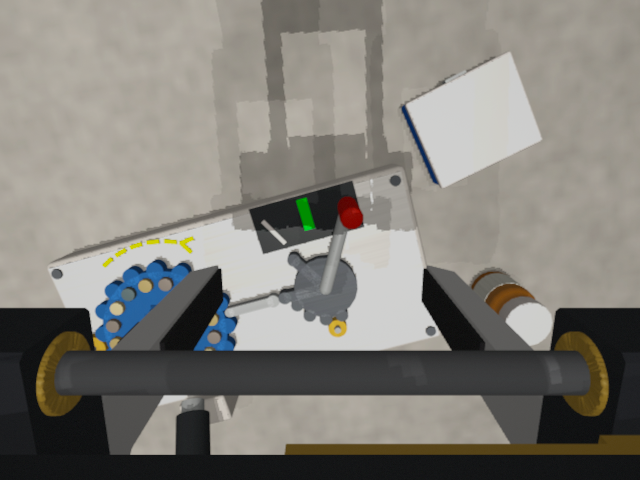

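The close view shows the red handle top at (352,217), the green mark at (305,213), the lever hub at about (326,285), and housing screws at (395,181), (57,273) and (431,331).

```bash
python3 - <<'E'
from h import *
P=np.load('w1.npy'); im=cv2.imread('pics/w1.png').astype(int)
b,g,r=im[...,0],im[...,1],im[...,2]
m=(r>100)&(g<70)&(b<70); m[:190]=0;m[260:]=0; m&=(P[...,2]<.2)
q=P[m]; t=q[q[:,2]>q[:,2].max()-.006]; print('red',len(t),t.mean(0),t.min(0),t.max(0), cv2.minEnclosingCircle((t[:,:2]*1000).astype(np.float32)))
m=(g>140)&(r<90); m[:190]=0;m[240:]=0; print('green',P[m].mean(0))
c=[P[v-3:v+4,u-3:u+4].reshape(-1,3).mean(0) for u,v in((395,181),(57,273),(431,331))]
print(np.round(c,4)); d=c[0]-c[1]; print('yaw from screws',np.arctan2(-d[0],d[1]), np.hypot(*d[:2]), 'centre',(c[1]+c[2])/2)
e=c[2]-c[0]; print('yaw2',np.arctan2(e[1],e[0]))
E
```

```text
red 377 [0.47516987 0.02281902 0.12173086] [0.46728364 0.01476561 0.11829536] [0.48350451 0.03130046 0.12388177] ((475.4113464355469, 22.93804931640625), 8.37656021118164)
green [ 0.47874821 -0.01620748  0.05047161]
[[ 0.4625  0.0703  0.049 ]
 [ 0.4985 -0.262   0.0494]
 [ 0.6168  0.0882  0.0492]]
yaw from screws 0.10801717482396066 0.3342008321187942 centre [ 0.55767851 -0.08690049  0.04929884]
yaw2 0.11572630180099434
```

move_arm(deltas=[0, 0, 0, 0.9, 2.2, 3, -1, 0, 0, 0, 0.9, 2.2, 7, -1, 0, 0, 0, 0.9, 2.2, 11, -1, 0, 0, 0, 0.9, 2.2, 14, -1, 0, 0, 0, 0.9, 2.2, 15.4, -1, 0, 0, 0, 0.9, 2.2, 15.4, -1, 0, 0, 0, 0.9, 2.2, 15.4, 0.2, 0, 0, 0, 0.9, 2.2, 15.4, 0.9])

```text
time: 2.55
tool_pos: [0.4765, 0.0226, 0.0889]
ee_rot: [3.141, 0.004, 2.984]
wrist_force: [-0.3, 0.5, -0.1]
width: 0.0813
finger_force: 0.0
```

move_arm(deltas=[0, 0, 0, 0, 0, 0, 0.9, 0, 0, 0, 0, 0, 0, 0.9, 0, 0, 0, 0, 0, 0, 0.9, 0, 0, 0, 0, 0, 0, 0.9, 0, 0, 0, 0, 0, 0, 0.9])

```text
time: 3.05
tool_pos: [0.475, 0.0221, 0.0865]
ee_rot: [3.141, 0.0, 2.983]
wrist_force: [0.2, 0.6, -0.1]
width: 0.0417
finger_force: 0.0
```

move_arm(deltas=[0, 0, 0, 0, 0, 0, 0.9, 0, 0, 0, 0, 0, 0, 0.9, 0, 0, 0, 0, 0, 0, 0.9, 0, 0, 0, 0, 0, 0, 0.9, 0, 0, 0, 0, 0, 0, 0.9, 0, 0, 0, 0, 0, 0, 0.9])

```text
time: 3.65
tool_pos: [0.4748, 0.0222, 0.0864]
ee_rot: [3.142, -0.0, 2.983]
wrist_force: [-0.7, 1.1, -0.6]
width: 0.0173
finger_force: 30.0
```

move_arm(deltas=[0, 0, 0, 0.1, -0.6, 0, 0.9, 0, 0, 0, 0.19, -1.3, 0, 0.9, 0, 0, 0, 0.2, -2.0, 0, 0.9, 0, 0, 0, 0.18, -2.6, 0, 0.9, 0, 0, 0, 0.07, -3.3, 0, 0.9, 0, 0, 0, -0.07, -3.94, 0, 0.9, 0, 0, 0, -0.07, -3.94, 0, 0.9, 0, 0, 0, -0.07, -3.94, 0, 0.9])

```text
time: 4.45
tool_pos: [0.468, -0.0166, 0.0864]
ee_rot: [3.142, -0.003, 2.983]
wrist_force: [-6.0, 1.0, 3.6]
width: 0.0172
finger_force: 30.0
```

move_arm(deltas=[0, 0, 0, 0, 0, 0, -1, 0, 0, 0, 0, 0, 0, -1, 0, 0, 0, 0, 0, 0, -1, 0, 0, 0, 0, 0, 0, -1, 0, 0, 0, 0, 0, -2, -1, 0, 0, 0, 0, 0, -6, -1, 0, 0, 0, 0, 0, -10, -1, 0, 0, 0, 0, 0, -14, -1])

```text
time: 5.25
tool_pos: [0.4693, -0.0168, 0.2278]
ee_rot: [-3.142, 0.0, 2.983]
wrist_force: [0.4, -0.6, 0.1]
width: 0.0787
finger_force: 0.0
```

```bash
python3 - <<'E'
from h import *
s=snap('wrist'); save(s,'w2'); P=cloud(s)
im=s['image'].astype(int); r,g,b=im[...,0],im[...,1],im[...,2]
m=(r>100)&(g<70)&(b<70)&(P[...,2]<.2)&(P[...,2]>.1); q=P[m]; t=q[q[:,2]>.117]; c=t.mean(0); print(len(t),c)
print('angle',np.degrees(np.arctan2(c[1]+.008,c[0]-.55)))
print(todelta([.566,-.168,.2],-3.045), robot.get_obs()['width'])
E
```

```text
404 [ 0.46959888 -0.01744598  0.12182771]
angle -173.2992817566168
(array([-11.61, -13.4 ,   3.6 ]), -0.255) 0.08210634152619221
```

View pics/w2.png

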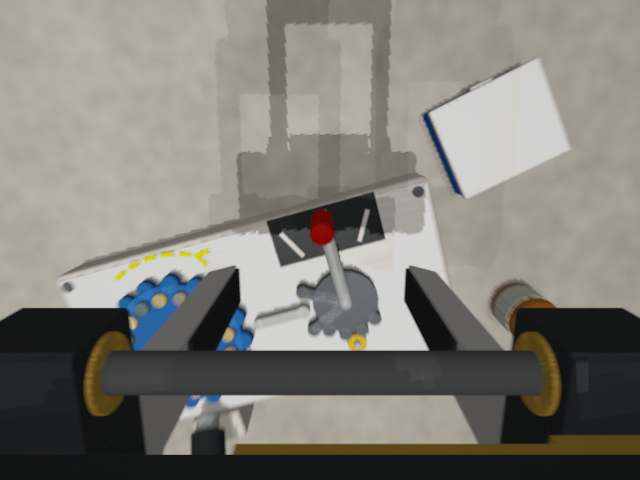

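move_arm(deltas=[0, 0, -0.05, -3, -3.4, 0, -1, 0, 0, -0.12, -6, -7, 0, -1, 0, 0, -0.2, -9, -10.4, 0, -1, 0, 0, -0.255, -11.6, -13.4, 0, -1, 0, 0, -0.255, -11.6, -13.4, 0, -1, 0, 0, -0.255, -11.6, -13.4, 0, -1])

```text
time: 5.9
tool_pos: [0.5628, -0.168, 0.2253]
ee_rot: [3.14, -0.001, -3.047]
wrist_force: [-1.1, 0.9, 0.3]
width: 0.0941
finger_force: 0.0
```

```bash
python3 - <<'E'
from h import *
s=snap('wrist'); save(s,'w3'); P=cloud(s)
m=(P[...,2]>.12)&(P[...,2]<.135)&(np.hypot(P[...,0]-.566,P[...,1]+.168)<.035); print(m.sum())
if m.sum()>20: print(P[m].mean(0),cv2.minAreaRect((P[m][:,:2]*1000).astype(np.float32)))
s=snap('top'); P=cloud(s)
m=(P[...,2]>.12)&(P[...,2]<.135)&(np.hypot(P[...,0]-.566,P[...,1]+.168)<.035); print('top',m.sum())
print(todelta([.566,-.168,.088],-3.045),robot.get_obs()['joint_positions'])
E
```

```text
1446
[ 0.56589399 -0.16792168  0.12767655] ((567.4795532226562, -167.84011840820312), (48.490291595458984, 15.979650497436523), 6.6829094886779785)
top 34
(array([-0.34, -0.17, 13.85]), -0.0) [-3.84935490e-01  1.66582642e-01  1.24118855e+00  4.64636878e-04
  1.73398806e+00 -2.05216309e+00]
```

View pics/w3.png

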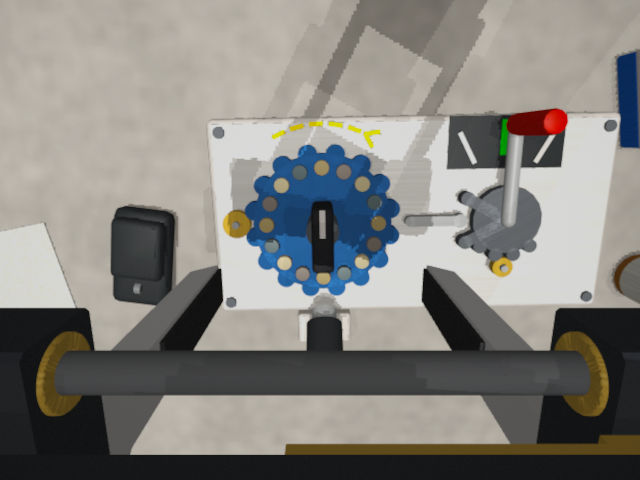

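The bar centre is at pixel (322,237), world (0.567, -0.168), with its angle about 0.115 rad. The fingers straddle it, and the lever stands at the green mark (505,135).

move_arm(deltas=[0, 0, -0.02, -0.44, -0.05, 3, -1, 0, 0, -0.02, -0.44, -0.05, 7, -1, 0, 0, -0.02, -0.44, -0.05, 11, -1, 0, 0, -0.02, -0.44, -0.05, 13, -1, 0, 0, -0.02, -0.44, -0.05, 13.7, -1, 0, 0, -0.02, -0.44, -0.05, 13.7, -1, 0, 0, -0.02, -0.44, -0.05, 13.7, 0.5, 0, 0, -0.02, -0.44, -0.05, 13.7, 0.9])

```text
time: 6.8
tool_pos: [0.5685, -0.1678, 0.092]
ee_rot: [-3.14, 0.004, -3.025]
wrist_force: [0.3, -0.5, 0.3]
width: 0.0814
finger_force: 0.0
```

move_arm(deltas=[0, 0, 0, 0, 0, 0, 0.9, 0, 0, 0, 0, 0, 0, 0.9, 0, 0, 0, 0, 0, 0, 0.9, 0, 0, 0, 0, 0, 0, 0.9, 0, 0, 0, 0, 0, 0, 0.9, 0, 0, 0, 0, 0, 0, 0.9, 0, 0, 0, 0, 0, 0, 0.9, 0, 0, 0, 0, 0, 0, 0.9])

```text
time: 7.6
tool_pos: [0.5671, -0.1674, 0.0894]
ee_rot: [3.141, -0.0, -3.025]
wrist_force: [0.8, 0.9, 0.4]
width: 0.0249
finger_force: 30.0
```

move_arm(deltas=[0, 0, 0, 0, 0, 0, 0.9, 0, 0, 0, 0, 0, 0, 0.9, 0, 0, 0, 0, 0, 0, 0.9, 0, 0, 0, 0, 0, 0, 0.9])

```text
time: 8.0
tool_pos: [0.5671, -0.1674, 0.0894]
ee_rot: [3.141, -0.0, -3.025]
wrist_force: [0.4, 1.4, -0.8]
width: 0.0251
finger_force: 30.0
```

```bash
python3 -c "
from h import *
o=robot.get_obs();print(o['tool_pos'],o['ee_rot'],o['wrist_force'],o['wrist_torque'],o['width'],o['joint_positions'])"
```

```text
[ 0.56711921 -0.16736162  0.08938022] [ 3.14118473e+00 -9.43191949e-05 -3.02533057e+00] [ 0.39730879  1.35505293 -0.77690387] [ 0.21946166  0.03410616 -0.04886406] 0.02510883539601919 [-3.83017771e-01  2.27772959e-01  1.44280633e+00  3.14520854e-04
  1.47129149e+00 -2.07010745e+00]
```

Width is 25 mm instead of 16, so the tips are probably on the 26 mm stem. I'll open, rise 8 mm and regrip.

move_arm(deltas=[0, 0, 0, 0, 0, 0, 0.2, 0, 0, 0, 0, 0, 0, 0.2, 0, 0, 0, 0, 0, 0, 0.2, 0, 0, 0, 0, 0, -0.8, 0.2, 0, 0, 0, 0, 0, -0.8, 0.2, 0, 0, 0, 0, 0, -0.8, 0.2, 0, 0, 0, 0, 0, -0.8, 0.9, 0, 0, 0, 0, 0, -0.8, 0.9])

```text
time: 8.8
tool_pos: [0.5671, -0.1675, 0.0973]
ee_rot: [3.141, -0.0, -3.025]
wrist_force: [-0.0, 0.0, 0.3]
width: 0.0248
finger_force: 0.0
```

move_arm(deltas=[0, 0, 0, 0, 0, 0, 0.9, 0, 0, 0, 0, 0, 0, 0.9, 0, 0, 0, 0, 0, 0, 0.9, 0, 0, 0, 0, 0, 0, 0.9, 0, 0, 0, 0, 0, 0, 0.9, 0, 0, 0, 0, 0, 0, 0.9])

```text
time: 9.4
tool_pos: [0.5671, -0.1673, 0.0973]
ee_rot: [3.141, -0.0, -3.025]
wrist_force: [-1.3, 1.9, 0.1]
width: 0.0157
finger_force: 30.1
```

```bash
python3 -c "
from h import *
o=robot.get_obs();print(o['tool_pos'],o['ee_rot'],o['wrist_force'],o['wrist_torque'],o['width'],o['finger_force'])
s=snap('wrist');save(s,'w4')"
```

```text
[ 0.56710316 -0.16732064  0.0973255 ] [ 3.14113137e+00 -1.95976197e-04 -3.02530739e+00] [-1.34353483  1.88890119  0.13416283] [ 0.19047806  0.01618119 -0.12378186] 0.015717881825782848 30.053918813355267
```

View pics/w4.png

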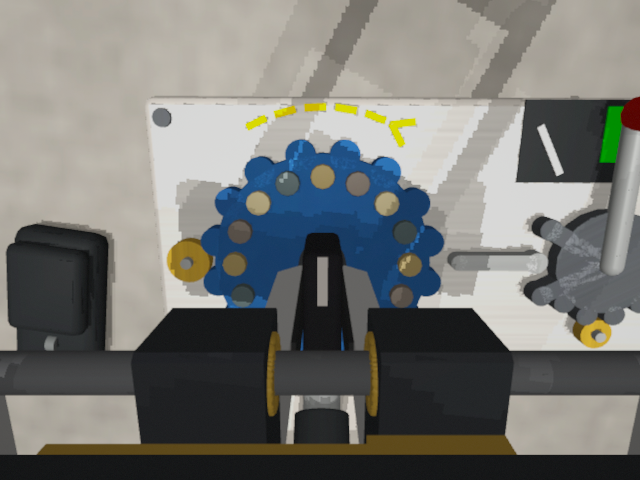

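The pads hold the bar squarely (image column 322, width 15.7 mm). Now I'll turn it.

move_arm(deltas=[0, 0, 0.05, 0, 0, 0, 0.9, 0, 0, 0.1, 0, 0, 0, 0.9, 0, 0, 0.15, 0, 0, 0, 0.9, 0, 0, 0.2, 0, 0, 0, 0.9, 0, 0, 0.2, 0, 0, 0, 0.9])

```text
time: 9.95
tool_pos: [0.5671, -0.1672, 0.0973]
ee_rot: [3.141, -0.0, 3.058]
wrist_force: [-0.3, 1.5, -0.9]
width: 0.0154
finger_force: 30.0
```

```bash
cat > o.py <<'E'
from h import *
o=robot.get_obs();print(o['tool_pos'].round(4),'turn',-3.0253-o['ee_rot'][2],o['wrist_force'].round(1),'tz',o['wrist_torque'].round(3),o['width'])
E
python3 o.py
```

```text
[ 0.5671 -0.1672  0.0973] turn -6.083558271708078 [-0.3  1.5 -0.9] tz [0.202 0.021 0.026] 0.015397631839057275
```

move_arm(deltas=[0, 0, 0.05, 0, 0, 0, 0.9, 0, 0, 0.1, 0, 0, 0, 0.9, 0, 0, 0.1, 0, 0, 0, 0.9])

```text
time: 10.25
tool_pos: [0.5671, -0.1672, 0.0973]
ee_rot: [3.141, -0.0, 2.959]
wrist_force: [-0.6, 2.2, 0.0]
width: 0.0156
finger_force: 30.0
```

```bash
python3 o.py
```

```text
[ 0.5671 -0.1672  0.0973] turn -5.984320377698552 [-0.6  2.2  0. ] tz [ 0.274  0.073 -0.056] 0.01564637772582252
```

move_arm(deltas=[0, 0, 0.05, 0, 0, 0, 0.9, 0, 0, 0.09, 0, 0, 0, 0.9, 0, 0, 0.09, 0, 0, 0, 0.9])

```text
time: 10.55
tool_pos: [0.5671, -0.1672, 0.0973]
ee_rot: [3.141, -0.0, 2.87]
wrist_force: [0.1, 3.0, -0.4]
width: 0.0156
finger_force: 30.0
```

```bash
python3 o.py
```

```text
[ 0.5671 -0.1672  0.0973] turn -5.894895946294998 [ 0.1  3.  -0.4] tz [ 0.297  0.062 -0.05 ] 0.01563624770346087
```

move_arm(deltas=[0, 0, 0.05, 0, 0, 0, 0.9, 0, 0, 0.1, 0, 0, 0, 0.9, 0, 0, 0.15, 0, 0, 0, 0.9, 0, 0, 0.2, 0, 0, 0, 0.9, 0, 0, 0.2, 0, 0, 0, 0.9])

```text
time: 11.05
tool_pos: [0.5671, -0.1671, 0.0973]
ee_rot: [3.141, -0.001, 2.67]
wrist_force: [-0.3, 2.5, -0.5]
width: 0.0154
finger_force: 30.0
```

```bash
sed -i "s/'turn',-3.0253-o/'turn',(-3.0253-o/; s/\[2\],o/[2])%(2*np.pi),o/" o.py; python3 o.py
```

```text
[ 0.5671 -0.1671  0.0973] turn 0.5879263373638111 [-0.3  2.5 -0.5] tz [0.41  0.034 0.029] 0.015381094494266657
```

move_arm(deltas=[0, 0, 0.05, 0, 0, 0, 0.9, 0, 0, 0.1, 0, 0, 0, 0.9, 0, 0, 0.15, 0, 0, 0, 0.9, 0, 0, 0.2, 0, 0, 0, 0.9, 0, 0, 0.2, 0, 0, 0, 0.9])

```text
time: 11.55
tool_pos: [0.5672, -0.167, 0.0973]
ee_rot: [3.141, -0.001, 2.47]
wrist_force: [0.8, 3.6, -1.6]
width: 0.0154
finger_force: 30.0
```

```bash
python3 o.py
```

```text
[ 0.5672 -0.167   0.0973] turn 0.7875732331407299 [ 0.8  3.6 -1.6] tz [0.512 0.004 0.034] 0.015399191153167563
```

move_arm(deltas=[0, 0, 0.05, 0, 0, 0, 0.9, 0, 0, 0.1, 0, 0, 0, 0.9, 0, 0, 0.15, 0, 0, 0, 0.9, 0, 0, 0.2, 0, 0, 0, 0.9, 0, 0, 0.2, 0, 0, 0, 0.9])

```text
time: 12.05
tool_pos: [0.5673, -0.167, 0.0974]
ee_rot: [3.141, -0.001, 2.27]
wrist_force: [-0.3, 3.5, -0.6]
width: 0.0158
finger_force: 30.1
```

```bash
python3 o.py
```

```text
[ 0.5673 -0.167   0.0974] turn 0.987387991490797 [-0.3  3.5 -0.6] tz [ 0.586 -0.067  0.114] 0.015766482616765956
```

move_arm(deltas=[0, 0, 0.05, 0, 0, 0, 0.9, 0, 0, 0.1, 0, 0, 0, 0.9, 0, 0, 0.1, 0, 0, 0, 0.9])

```text
time: 12.35
tool_pos: [0.5673, -0.1669, 0.0973]
ee_rot: [3.141, -0.001, 2.171]
wrist_force: [0.4, 4.9, -1.6]
width: 0.0156
finger_force: 30.1
```

```bash
python3 o.py
```

```text
[ 0.5673 -0.1669  0.0973] turn 1.087379142888576 [ 0.4  4.9 -1.6] tz [ 0.626 -0.078  0.121] 0.015575780384275466
```

move_arm(deltas=[0, 0, 0.05, 0, 0, 0, 0.9, 0, 0, 0.09, 0, 0, 0, 0.9, 0, 0, 0.09, 0, 0, 0, 0.9])

```text
time: 12.65
tool_pos: [0.5674, -0.1669, 0.0973]
ee_rot: [3.141, -0.001, 2.081]
wrist_force: [0.7, 4.1, 0.4]
width: 0.0154
finger_force: 30.1
```

```bash
python3 o.py; python3 - <<'E'
from h import *
s=snap('wrist');save(s,'w5'); P=cloud(s); np.save('w5.npy',P)
m=(P[...,2]>.122)&(P[...,2]<.132)&(np.hypot(P[...,0]-.567,P[...,1]+.168)<.03); print(m.sum())
if m.sum()>20: print(cv2.minAreaRect((P[m][:,:2]*1000).astype(np.float32)))
E
```

```text
[ 0.5674 -0.1669  0.0973] turn 1.1773103025176868 [0.7 4.1 0.4] tz [ 0.701 -0.138  0.086] 0.015429307685384426
4500
((565.7320556640625, -165.61639404296875), (40.05918502807617, 39.080692291259766), 75.21326446533203)
```

View pics/w5.png

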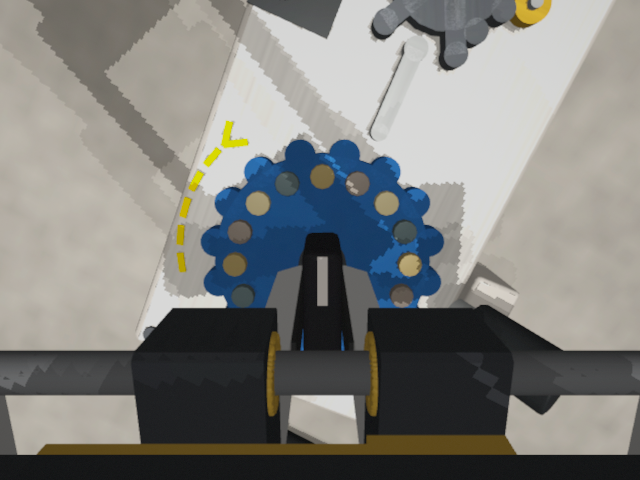

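The lobes sit at the same pixels relative to the hand as in the home grip (bar at 322,270), so the knob followed the 1.177 rad turn without slipping. A quick check of the lever and bystanders comes before hand-in.

move_arm(deltas=[0, 0, 0, 0, 0, 0, 0.9, 0, 0, 0, 0, 0, 0, 0.9, 0, 0, 0, 0, 0, 0, 0.9, 0, 0, 0, 0, 0, 0, 0.9])

```text
time: 13.1
tool_pos: [0.5674, -0.1669, 0.0973]
ee_rot: [3.141, -0.001, 2.08]
wrist_force: [0.8, 5.0, -1.0]
width: 0.0159
finger_force: 30.1
```

```bash
python3 o.py; python3 - <<'E'
from h import *
a=cv2.imread('pics/w4.png',0)[135:300,200:445]; b=cv2.imread('pics/w5.png',0)[135:300,200:445]
print('disc shift px',cv2.phaseCorrelate(a.astype(np.float32),b.astype(np.float32)))
for v in('scene',):
    s=snap(v); P=cloud(s); im=s['image'].astype(int); r,g,bb=im[...,0],im[...,1],im[...,2]
    m=(r>110)&(g<70)&(bb<70)&(P[...,2]>.06)&(P[...,2]<.13)&(np.hypot(P[...,0]-.47,P[...,1])<.06); c=np.median(P[m],0)
    print('handle',m.sum(),c)
    I=cv2.imread('pics/scene0.png').astype(int)[:,:,::-1]; d=abs(im-I).sum(-1)
    for n,(x0,y0,x1,y1) in dict(mouse=(115,342,168,405),jar=(380,220,412,268),box=(308,182,372,228)).items(): print(n,(d[y0:y1,x0:x1]>90).mean())
E
```

```text
[ 0.5674 -0.1669  0.0973] turn 1.177900174132727 [ 0.8  5.  -1. ] tz [ 0.816 -0.122  0.029] 0.0158513861240042
disc shift px ((-0.09759447806504795, -0.0523491734622894), 0.8327897523668077)
handle 45 [ 0.47506334 -0.01866556  0.11970287]
mouse 0.0
jar 0.0
box 0.0
```

```bash
python3 -c "
from bench import robot
print(robot.close_job())"
```

```text
the job is handed in; nothing more can be done
None
```

The job is handed in: the lever is in the middle green notch and the gripper holds the knob at 1.178 rad, the third click stop. I set that stop by measured angle, since the wrist torque was too noisy to feel individual clicks; the jar, mouse and slide box did not move.

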